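# Slide the battery box into its charging dock

### The job

Push the tall battery box along the bench into the charging dock until it is fully home against the end stop, pushing only low down on its bare steel base so that it slides upright without rocking; never lift it, and never touch the case or handle above the base. Then press the button on top of the charger all the way down and let it go. Leave the other things on the bench where they are.

Things in the scene. Friction and masses are not known exactly. Their poses are not given: they have to be found in the camera images.
- battery: Tall loose battery box, about 2 kg. Its foot is a bare steel base tub 90 (own x) x 130 (own y) x 60 high; the case on it reaches 170, the arched handle 206. Origin: centre of the underside, z up; own x points towards the dock, within 0.3 rad of the dock's x. Friction on the bench 0.45 to 0.66: pushed below 60 high it slides, pushed near the top it tips.
- battery_rear (a point): Centre of the tub's rear face (the 130 wide side away from the dock), 30 above the bench, 45 behind the box's origin along its own x: the face to push.
- case: Upper part of the battery box, fixed on the tub: grey louvred case 80 x 120 with black cap 84 x 124, from 60 to 170 above the bench, so 3 to 5 back from the tub's faces; carries the handle. Not to be touched. Origin: centre of its underside; same axes as the box.
- dock: Charging dock, fixed on the bench. Origin: on the bench, where the box's origin lies when fully home; x is the push-in direction (world yaw about -90 degrees: to the robot's right), z up. Steel end stop 60 high, its face at x = +45. The charger, a grey box 95 high, stands behind it at x = 57 to 157, y within 75. The bench inside the dock is bare.
- dock_mouth (a point): Middle of the dock's mouth on the bench, at dock x = -131, y = 0. The mouth is 190 wide: two flared lips 28 high narrow from y = +-95 here to +-71 at dock x = -65, then two straight guide rails 28 high with inner faces at y = +-71 run to the stop (6 to spare on each side of the box).
- charge_top (a point): Centre of the top face of the charger's round push button, 22 dia, 117 above the bench (dock x = 107, y = 0), on a black collar of 38 dia, 107 high; pressed straight down. It springs back.
- charge (a joint): Travel of the charger's button in m: 0 = up, 0.006 = fully down (takes about 5 N).
- can: Bystander, loose: spray can standing upright, 60 dia x 150 high. Origin: under its middle.
- offcut: Bystander, loose: thick steel plate offcut lying flat, 110 x 70 x 25 high. Origin: under its middle.
- wrench: Bystander, loose: steel open-ended wrench lying flat, about 180 long, 10 high. Origin: under its middle.
- collar: Bystander, loose: steel pipe collar standing on end, 60 dia x 35 high. Origin: under its middle.
- tin: Bystander, loose: open steel tin, 76 dia x 80 high. Origin: under its middle.
- square: Bystander, loose: triangular welding square lying flat, 90 x 90 x 18 high. Origin: under its middle.
- hammer: Bystander, loose: hammer lying flat, about 260 long, 26 high. Origin: under its middle.
Not all that is in view belongs to the job. What is shaped like the battery but orange or yellow is not meant.

How it is judged:
By the outcome, as a careful person would: the job done as asked, in the order asked, and still so for the second after the job is handed in, with the robot touching nothing.
It also fails if it takes over 61 s, if anything falls off the work surface, if the arm or the gripper's body presses on something with over 40 N, if the wrist force passes 120 N, or if a joint passes its speed limit or range.

### The arm

A 6-joint arm with a two-finger parallel gripper is mounted at the origin on the work surface. World frame = base frame: x ahead of the robot, y to its left, z up, the work surface at z = 0. Lengths are in mm, angles in rad, forces in N, time in s.
With the tool pointing down it reaches from about 350 to 875 mm from the base axis. Payload 4.2 kg.
Tool frame: the origin (TCP) lies midway between the tips of the shut fingers; the grasp point (between the pads) lies 19 mm behind it; z points along the fingers, y is the line along which they close (so a half turn about z gives the same grasp; the last joint's range is limited). The gripper opens to 85 mm and grips with 20 to 120 N. Pads are 22 mm wide; open, the fingers measure 114 mm over their backs; the gripper's body (76 mm by 85 mm) begins 54 mm behind the grasp point. The pads swing forward as they close: fully open they stand 13 mm farther back than shut.
Start: joints at [-1.088, 0.385, 0.008, 0, -1.194, -0.259], TCP at [138.728, -609.388, 231.312] pointing down, gripper open.
Joint ranges: [-3.14, 3.14], [-1.21, 2.06], [-1.07, 1.41], [-3.16, 2.05], [-2.99, -0.16], [-3.1, 3.1]. Speed limits (rad/s): [2.79, 2.79, 3.14, 3.14, 3.14, 3.14].

### API

Orientations are given as a unit quaternion [x, y, z, w].
In Python, from bench import arm gives the robot as it stands. The module is installed in compiled form; this text tells all that it offers.
- The arm moves only by the shell command python3 -m handwheel 'ROWS' [OPENING]. ROWS is JSON, a list of rows, each an object of numbers: "x", "y", "z": the shift along the world's x, y, z each as a share of 20 cm, from -1 to 1; "ax", "ay", "az": the turn, a rotation vector about the world's x, y, z each as a share of 90 degrees, from -1 to 1. In form: [{"x": .., "y": .., "z": .., "ax": .., "ay": .., "az": ..}, ...]. A call has exactly 8 rows; each row shifts and turns the commanded pose from where the row before left it; what a row does not reach is not made up. A row lasts 1/10 s, in which the tool goes at most 50 mm and 8.59 degrees, less where a joint would pass 70% of its speed; a pose out of reach is approached as far as the arm can. A call with a number of a shift or a turn outside -1 to 1 is refused whole. A call with a gripper value outside its range is refused whole. OPENING is the opening, from -1 (shut) to 1 (fully open), set as the call begins (- or left out, the last holds). The fingers move at their own pace and stop on an object; the grip force is fixed at half the most. Time passes only in rows, so rows that do not move let the fingers close, or fill a call up. It gives the time, the measured TCP pose, the force, the opening and the grip force at its end, in the units of the state.
- arm.read_state(): the state, without advancing time (a new reading comes with each control period).
- arm.get_image(name): name is "scene" or "side" or "wrist"; returns the picture (400x640x3 uint8, red, green, blue); there is no depth.
- arm.camera_params(name): a dict with "K" (3x3 intrinsics, pixels), "position" and "orientation" of the camera in the world. Camera axes: x right, y down, z forward; pixel columns grow to the right and rows downward; lengths in mm; the calibration is good to about 2 mm. A picture is of the moment at which its call begins: read the wrist's pose just before it. camera_params takes no time and is no camera call; for the wrist camera it gives the pose at the moment of the call.
- arm.job_done(): hands the job in; it is judged then, once.
The state is a dict: "clock": time; "joints": joint angles; "joint_vel": joint speeds; "joint_efforts": joint torques, N m; "position": TCP position; "ee_rot": TCP orientation; "contact_force": force on the tool from outside, world axes, zero at the start; "wrist_torque": the same for the moment, N m; "gripper_width": finger opening in mm; "grasp_force": force on a finger pad.
Only numpy, scipy, OpenCV 4.12 (cv2) and the standard library are available. Lean on these libraries where they do the work, as an engineer would, in place of code of your own. Each camera call takes 0.05 s, during which the arm holds its last target. There are 200 camera calls.

## Working session

There is one attempt and no reset: what is moved stays moved. The work goes in short steps, Python scripts to look and compute and a shell command to move; the robot and the scene stay as the last step left them, time stands still between calls to the robot, and variables do not carry over. Pictures are saved under pics/ and viewed, at most 10 in all, crops included, and the job is handed in when it is done.

```bash
mkdir -p pics; python3 - <<'E'
from bench import arm
import cv2
for n in("scene","side"):
    cv2.imwrite(f"pics/{n}0.png",arm.get_image(n)[:,:,::-1]); p=arm.camera_params(n); print(n,p)
s=arm.read_state();print(s["clock"],s["position"],s["ee_rot"],s["contact_force"],s["gripper_width"])
E
```

```text
scene {'K': array([[416.01045494,   0.        , 322.86742476],
       [  0.        , 416.01045494, 197.29491641],
       [  0.        ,   0.        ,   1.        ]]), 'position': array([1159.42062637,   71.25550164, 1123.27431088]), 'orientation': array([ 0.63615428,  0.72102407, -0.20401485, -0.18387489])}
side {'K': array([[370.72090183,   0.        , 318.72083445],
       [  0.        , 370.72090183, 206.23655052],
       [  0.        ,   0.        ,   1.        ]]), 'position': array([ 89.03437137, 407.02831095, 812.70755865]), 'orientation': array([-0.3814569 ,  0.861702  , -0.30975252,  0.12654512])}
0.1 [ 138.59198705 -608.91377423  230.35015427] [-1.11574739e-01  9.93755581e-01  9.45890911e-04 -1.66401943e-04] [ 0.31781274  1.05046286 -0.29526606] 85.33568913870558
```

View pics/scene0.png

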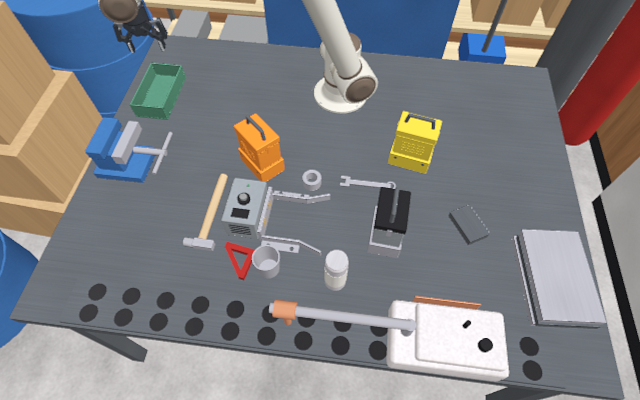

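View pics/side0.png

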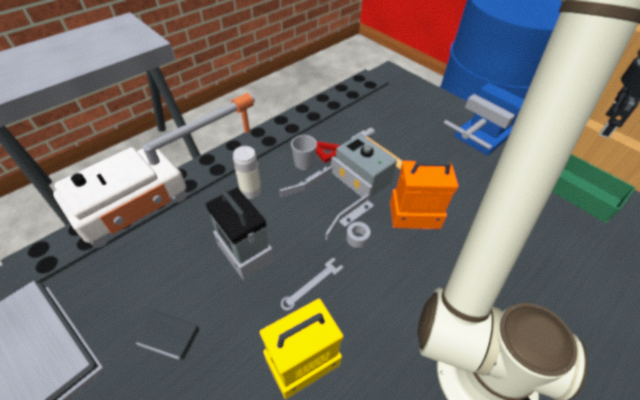

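The scene picture shows the battery (black cap, about 390,220), the dock and charger to its left (245,205), the wrench near (370,183) and the can at (336,270). I'll enlarge the area around them.

```bash
python3 - <<'E'
import cv2
a=cv2.imread("pics/scene0.png");b=cv2.imread("pics/side0.png")
cv2.imwrite("pics/sc1.png",cv2.resize(a[160:290,220:420],None,fx=4,fy=4,interpolation=cv2.INTER_CUBIC))
cv2.imwrite("pics/si1.png",cv2.resize(b[125:285,195:405],None,fx=3.75,fy=3.75,interpolation=cv2.INTER_CUBIC))
E
```

```text
(no output)
```

View pics/sc1.png

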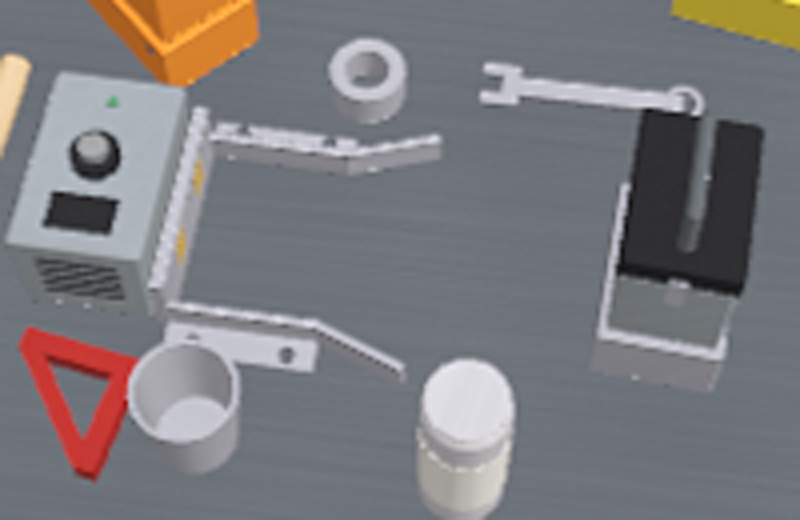

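View pics/si1.png

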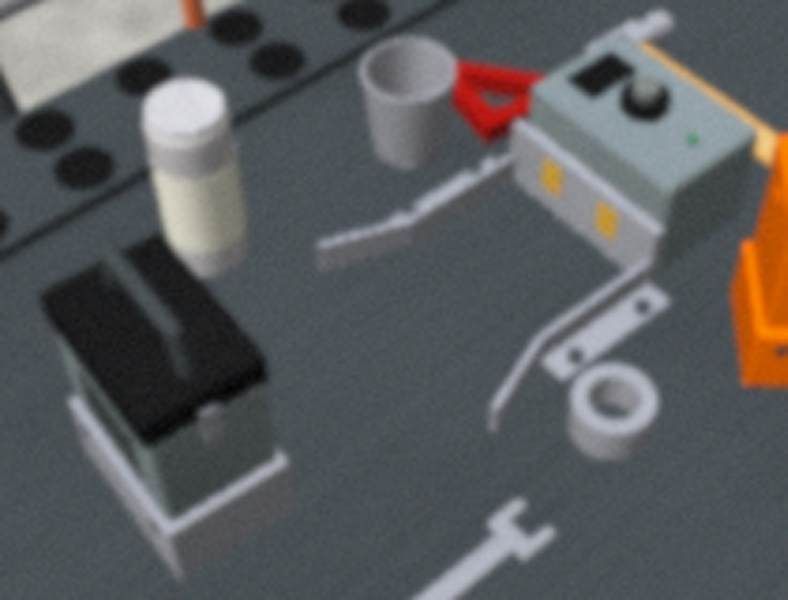

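Features are clear in both views: tub rim, cap corners, charger top, button and the lips' ends. I fit both poses from them.

```bash
cat > h.py <<'E'
import numpy as np
from scipy.spatial.transform import Rotation as R
from scipy.optimize import least_squares
from bench import arm
P={n:arm.camera_params(n) for n in("scene","side")}
def proj(n,p,c=None):
    c=c or P[n]; q=(np.atleast_2d(p)-c["position"])@R.from_quat(c["orientation"]).as_matrix()
    q=q@c["K"].T; return q[:,:2]/q[:,2:]
def world(T,p):
    p=np.asarray(p,float);c,s=np.cos(T[2]),np.sin(T[2])
    return np.c_[T[0]+c*p[:,0]-s*p[:,1],T[1]+s*p[:,0]+c*p[:,1],p[:,2]]
def ray(n,u,v,z):
    c=P[n];d=R.from_quat(c["orientation"]).as_matrix()@np.linalg.inv(c["K"])@[u,v,1];o=c["position"];return o+d*(z-o[2])/d[2]
def sc(X,Y):return (220+(X+.5)/4-.5,160+(Y+.5)/4-.5)
def si(X,Y):return (195+(X+.5)/3.75-.5,125+(Y+.5)/3.75-.5)
def fit(F,x0):
    def f(T):return np.concatenate([proj(n,world(T,[p]))[0]-uv for n,p,uv in F])
    r=least_squares(f,x0,loss="soft_l1",x_scale=[100,100,.3]);return r.x,f(r.x).reshape(-1,2)
E
python3 - <<'E'
from h import *
S,D="scene","side"
B=[(S,(45,65,60),sc(601,337)),(S,(-45,65,60),sc(724,352)),(S,(45,65,0),sc(593,372)),(S,(-45,65,0),sc(716,390)),
(S,(-42,-62,170),sc(763,127)),(S,(42,-62,170),sc(640,110)),(S,(42,62,170),sc(618,267)),
(D,(-45,-65,60),si(170,528)),(D,(-45,-65,0),si(182,578)),(D,(-45,65,60),si(72,400)),(D,(45,-65,60),si(287,460)),(D,(-42,62,170),si(42,300)),(D,(42,-62,170),si(263,365)),(D,(42,62,170),si(155,240))]
K=[(S,(107,0,117),sc(96,148)),(S,(57,-75,95),sc(187,85)),(S,(157,-75,95),sc(60,73)),(S,(157,75,95),sc(8,243)),(S,(57,75,95),sc(140,265)),(S,(-131,-95,28),sc(440,137)),(S,(-131,95,28),sc(405,372)),(S,(-65,-71,28),sc(352,153)),(S,(-65,71,28),sc(316,322)),
(D,(107,0,117),si(648,88)),(D,(157,-75,95),si(755,135)),(D,(57,-75,95),si(668,193)),(D,(-131,-95,28),si(492,408)),(D,(-131,95,28),si(320,243)),(D,(-65,-71,28),si(542,337)),(D,(-65,71,28),si(412,215))]
for F,x0 in((B,(550,0,-1.57)),(K,(500,-300,-1.57))):
    T,r=fit(F,x0);print(T.round(3));print(r.round(1).tolist())
    if F is B: TB=T
    else: TD=T
print("button",world(TD,[(107,0,117)]),"rear",world(TB,[(-45,0,30)]))
c,s=np.cos(TD[2]),np.sin(TD[2]);d=TB[:2]-TD[:2];print("box in dock",c*d[0]+s*d[1],-s*d[0]+c*d[1],TB[2]-TD[2])
for n,f,z,l in((S,sc,150,[(467,400)]),(S,sc,10,[(500,85),(690,100)]),(S,sc,35,[(368,68)])):
    for a in l: print(z,ray(n,*f(*a),z).round())
E
```

```text
[577.973 193.032  -1.631]
[[-0.7, 0.3], [0.5, 2.0], [-0.8, 0.4], [-0.9, 1.1], [0.3, -0.8], [0.4, -1.3], [0.6, -1.4], [-0.2, 2.7], [0.3, 1.8], [-2.0, 0.4], [1.0, 0.2], [-2.3, -1.2], [1.5, -2.4], [0.2, -2.4]]
[ 564.248 -119.905   -1.59 ]
[[-0.8, -0.6], [0.1, 0.0], [-0.8, -1.0], [-1.4, -0.0], [0.4, -0.9], [-0.2, 1.2], [-0.2, -2.2], [-0.3, 1.0], [0.8, -0.2], [-0.8, -0.5], [1.5, -1.1], [0.2, 0.3], [-0.7, -0.3], [-0.1, 1.7], [-1.8, -0.2], [-1.2, 2.6]]
button [[ 562.19841692 -226.88556874  117.        ]] rear [[580.67614041 237.95109281  30.        ]]
box in dock -313.14307085088484 7.726397387646463 -0.04094208716018466
150 [737.  59. 150.]
10 [401.  54.  10.]
10 [396. 207.  10.]
35 [415. -51.  35.]
```

```bash
python3 - <<'E'
from h import *
s=arm.read_state();Rt=R.from_quat(s["ee_rot"]).as_matrix();w=arm.camera_params("wrist")
print("cam in tool",(Rt.T@(w["position"]-s["position"])).round(), (Rt.T@R.from_quat(w["orientation"]).as_matrix()).round(2).tolist())
for u,v in((450,209),(473,205),(490,236),(469,243)):print("offcut",ray("scene",u,v,25).round())
for u,v in((197,314),(150,313),(137,343),(180,358)):print("offcut side",ray("side",u,v,25).round())
print(s["joints"])
E
```

```text
cam in tool [  78.   -1. -143.] [[-0.0, -0.95, -0.31], [1.0, -0.0, -0.0], [0.0, -0.31, 0.95]]
offcut [473. 385.  25.]
offcut [450. 456.  25.]
offcut [552. 498.  25.]
offcut [583. 435.  25.]
offcut side [504. 370.  25.]
offcut side [575. 445.  25.]
offcut side [532. 495.  25.]
offcut side [445. 445.  25.]
[-1.08842004e+00  3.85459706e-01  6.76867220e-03 -4.03171398e-04
 -1.19398922e+00 -2.58612395e-01]
```

```bash
python3 -m handwheel '[{"x":0.1,"y":0.18,"z":0.1,"az":0.08},{"x":0.1,"y":0.18,"z":0.1,"az":0.08},{"x":0.1,"y":0.18,"z":0.1,"az":0.08},{"x":0.1,"y":0.18,"z":0.1,"az":0.08},{"x":0.1,"y":0.18,"z":0.1,"az":0.08},{"x":0.1,"y":0.18,"z":0.1,"az":0.08},{"x":0.1,"y":0.2,"z":0.05,"az":0.08},{"x":0.1,"y":0.2,"z":0.05,"az":0.08}]' 0.4
python3 -m handwheel '[{"x":0.1,"y":0.22,"az":0.08},{"x":0.1,"y":0.22,"az":0.08},{"x":0.1,"y":0.22,"az":0.04},{"x":0.1,"y":0.22},{"x":0.1,"y":0.22},{"x":0.1,"y":0.22},{"x":0.1,"y":0.22},{"x":0.1,"y":0.22}]'
python3 -c "
from h import *
s=arm.read_state();print(s['joints'].round(2) if hasattr(s['joints'],'round') else s['joints'],s['position'],R.from_quat(s['ee_rot']).as_matrix().round(3).tolist())"
```

```text
[-1.09  0.39  0.01 -0.   -1.19 -0.26] [ 138.59198705 -608.91377423  230.35015427] [[-0.975, -0.222, -0.001], [-0.222, 0.975, 0.002], [0.0, 0.002, -1.0]]invalid input at $[0]: expected keys x, y, z, ax, ay, az
invalid input at $[0]: expected keys x, y, z, ax, ay, az
```

```bash
python3 -m handwheel '[{"x":0.1,"y":0.18,"z":0.1,"ax":0,"ay":0,"az":0.08},{"x":0.1,"y":0.18,"z":0.1,"ax":0,"ay":0,"az":0.08},{"x":0.1,"y":0.18,"z":0.1,"ax":0,"ay":0,"az":0.08},{"x":0.1,"y":0.18,"z":0.1,"ax":0,"ay":0,"az":0.08},{"x":0.1,"y":0.18,"z":0.1,"ax":0,"ay":0,"az":0.08},{"x":0.1,"y":0.18,"z":0.1,"ax":0,"ay":0,"az":0.08},{"x":0.1,"y":0.2,"z":0.05,"ax":0,"ay":0,"az":0.08},{"x":0.1,"y":0.2,"z":0.05,"ax":0,"ay":0,"az":0.08}]' 0.4
python3 -m handwheel '[{"x":0.1,"y":0.22,"z":0,"ax":0,"ay":0,"az":0.08},{"x":0.1,"y":0.22,"z":0,"ax":0,"ay":0,"az":0.08},{"x":0.1,"y":0.22,"z":0,"ax":0,"ay":0,"az":0.04},{"x":0.1,"y":0.22,"z":0,"ax":0,"ay":0,"az":0},{"x":0.1,"y":0.22,"z":0,"ax":0,"ay":0,"az":0},{"x":0.1,"y":0.22,"z":0,"ax":0,"ay":0,"az":0},{"x":0.1,"y":0.22,"z":0,"ax":0,"ay":0,"az":0},{"x":0.1,"y":0.22,"z":0,"ax":0,"ay":0,"az":0}]'
python3 -c "
from h import *
s=arm.read_state();print(np.round(s['joints'],2),s['position'],R.from_quat(s['ee_rot']).as_matrix().round(3).tolist())"
```

```text
clock: 0.9
position: [299.0, -311.7, 371.7]
ee_rot: [-0.578, 0.816, -0.0, 0.0]
contact_force: [1.5, -0.3, 0.3]
gripper_width: 60.4
grasp_force: 0.0
clock: 1.7
position: [458.8, 40.7, 371.3]
ee_rot: [-0.698, 0.717, 0.0, 0.0]
contact_force: [0.2, -0.7, -0.4]
gripper_width: 59.5
grasp_force: 0.0
[ 0.44  0.02 -0.11 -0.   -1.44 -0.47] [458.7614752   40.66635268 371.25721532] [[-0.027, -1.0, -0.0], [-1.0, 0.027, 0.0], [-0.0, 0.0, -1.0]]
```

```bash
python3 -m handwheel '[{"x":0.076,"y":0.2,"z":0,"ax":-0.07,"ay":0,"az":0},{"x":0.076,"y":0.2,"z":0,"ax":-0.07,"ay":0,"az":0},{"x":0.076,"y":0.2,"z":0,"ax":-0.07,"ay":0,"az":0},{"x":0.076,"y":0.2,"z":0,"ax":-0.07,"ay":0,"az":0},{"x":0.076,"y":0.2,"z":0,"ax":-0.07,"ay":0,"az":0},{"x":0.076,"y":0.2,"z":0,"ax":-0.07,"ay":0,"az":0},{"x":0.076,"y":0.2,"z":0,"ax":-0.07,"ay":0,"az":0},{"x":0.076,"y":0.15,"z":0,"ax":-0.065,"ay":0,"az":0}]'
python3 -c "
from h import *
s=arm.read_state();print(np.round(s['joints'],2),s['position'],R.from_quat(s['ee_rot']).as_matrix().round(3).tolist())"
```

```text
clock: 2.5
position: [580.3, 351.5, 370.2]
ee_rot: [-0.632, 0.648, -0.304, -0.296]
contact_force: [0.9, 0.1, 0.9]
gripper_width: 59.5
grasp_force: 0.0
[ 0.95  0.74  0.51  0.53 -2.05 -0.91] [580.25479892 351.48790186 370.17708127] [[-0.026, -1.0, 0.001], [-0.639, 0.016, -0.769], [0.768, -0.021, -0.64]]
```

```bash
python3 -m handwheel '[{"x":0,"y":-0.02,"z":-0.2,"ax":0,"ay":0,"az":0},{"x":0,"y":-0.02,"z":-0.2,"ax":0,"ay":0,"az":0},{"x":0,"y":-0.02,"z":-0.2,"ax":0,"ay":0,"az":0},{"x":0,"y":-0.02,"z":-0.2,"ax":0,"ay":0,"az":0},{"x":0,"y":-0.02,"z":-0.2,"ax":0,"ay":0,"az":0},{"x":0,"y":-0.02,"z":-0.2,"ax":0,"ay":0,"az":0},{"x":0,"y":-0.02,"z":-0.2,"ax":0,"ay":0,"az":0},{"x":0,"y":-0.02,"z":-0.2,"ax":0,"ay":0,"az":0}]'
python3 - <<'E'
from h import *
import cv2
s=arm.read_state();print(np.round(s['joints'],2),s['position'])
a=arm.get_image("scene")[:,:,::-1][120:280,300:500];w=arm.get_image("wrist")[:,:,::-1]
a=cv2.resize(a,None,fx=2.5,fy=2.5,interpolation=cv2.INTER_CUBIC)
cv2.imwrite("pics/v5.png",np.vstack([np.hstack([a,np.zeros((400,0,3),np.uint8)]),cv2.resize(w,(500,190))[:190] if 0 else np.zeros((0,500,3),np.uint8)]))
cv2.imwrite("pics/w5.png",w)
c=arm.camera_params("wrist");print(proj("wrist",s["position"],c))
E
```

```text
clock: 3.3
position: [580.0, 316.2, 49.3]
ee_rot: [-0.632, 0.65, -0.303, -0.295]
contact_force: [-0.4, 0.8, 0.7]
gripper_width: 59.8
grasp_force: 0.0
[ 0.93  0.91  0.07  0.47 -1.5  -1.19] [580.02825321 316.22775908  49.2533002 ]
[[315.16414605 260.36472079]]
```

View pics/v5.png

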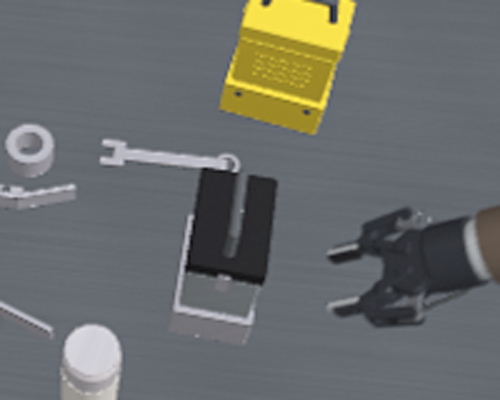

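View pics/w5.png

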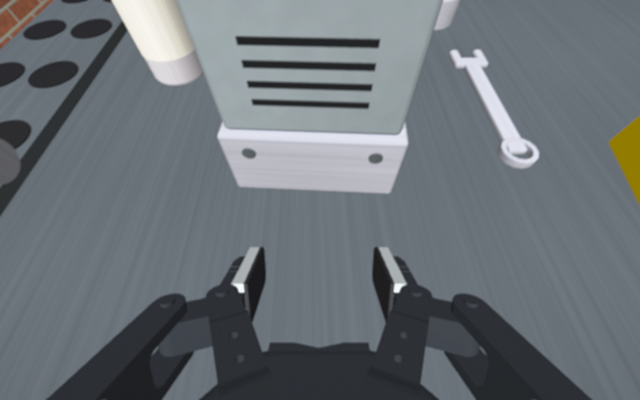

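The gripper sits low behind the tub. In the wrist view the tub's rear face has corners at about (219,127), (408,129), (238,187) and (391,193), with the wrench and can clear. I refine the pose from these.

```bash
python3 - <<'E'
from h import *
c=arm.camera_params("wrist");P["wrist"]=c
F=[("wrist",(-45,65,60),(219,127)),("wrist",(-45,-65,60),(408,130)),("wrist",(-45,65,0),(239,187)),("wrist",(-45,-65,0),(391,193))]
T,r=fit(F,(578,193,-1.63));print(T.round(3),r.round(1).tolist(),world(T,[(-45,0,30)]))
E
```

```text
[577.812 185.614  -1.629] [[0.2, 7.3], [-0.2, 7.8], [1.5, -1.6], [-1.1, -4.0]] [[580.44485459 230.5369836   30.        ]]
```

```bash
python3 -m handwheel '[{"x":0,"y":0,"z":-0.07,"ax":0,"ay":0,"az":0},{"x":0,"y":0,"z":-0.07,"ax":0,"ay":0,"az":0},{"x":0,"y":-0.1,"z":0,"ax":0,"ay":0,"az":0},{"x":0,"y":-0.1,"z":0,"ax":0,"ay":0,"az":0},{"x":0,"y":-0.06,"z":0,"ax":0,"ay":0,"az":0},{"x":0,"y":-0.03,"z":0,"ax":0,"ay":0,"az":0},{"x":0,"y":0,"z":0,"ax":0,"ay":0,"az":0},{"x":0,"y":0,"z":0,"ax":0,"ay":0,"az":0}]'
python3 -m handwheel '[{"x":0,"y":-0.02,"z":0,"ax":0,"ay":0,"az":0},{"x":0,"y":-0.02,"z":0,"ax":0,"ay":0,"az":0},{"x":0,"y":-0.02,"z":0,"ax":0,"ay":0,"az":0},{"x":0,"y":-0.02,"z":0,"ax":0,"ay":0,"az":0},{"x":0,"y":-0.02,"z":0,"ax":0,"ay":0,"az":0},{"x":0,"y":-0.02,"z":0,"ax":0,"ay":0,"az":0},{"x":0,"y":-0.02,"z":0,"ax":0,"ay":0,"az":0},{"x":0,"y":-0.02,"z":0,"ax":0,"ay":0,"az":0}]'
```

```text
clock: 4.2
position: [580.8, 259.4, 23.7]
ee_rot: [-0.632, 0.65, -0.303, -0.294]
contact_force: [-0.3, 0.1, 0.4]
gripper_width: 59.8
grasp_force: 0.0
clock: 5.0
position: [581.1, 231.3, 23.4]
ee_rot: [-0.634, 0.651, -0.302, -0.289]
contact_force: [-4.7, 14.3, 1.7]
gripper_width: 59.7
grasp_force: 6.7
```

```bash
python3 -m handwheel '[{"x":-0.002,"y":-0.03,"z":0,"ax":0,"ay":0,"az":0},{"x":-0.002,"y":-0.04,"z":0,"ax":0,"ay":0,"az":0},{"x":-0.002,"y":-0.04,"z":0,"ax":0,"ay":0,"az":0},{"x":-0.002,"y":-0.04,"z":0,"ax":0,"ay":0,"az":0},{"x":-0.002,"y":-0.04,"z":0,"ax":0,"ay":0,"az":0},{"x":-0.002,"y":-0.04,"z":0,"ax":0,"ay":0,"az":0},{"x":-0.002,"y":-0.04,"z":0,"ax":0,"ay":0,"az":0},{"x":-0.002,"y":-0.03,"z":0,"ax":0,"ay":0,"az":0}]'
python3 -m handwheel '[{"x":-0.002,"y":-0.04,"z":0,"ax":0,"ay":0,"az":0},{"x":-0.002,"y":-0.04,"z":0,"ax":0,"ay":0,"az":0},{"x":-0.002,"y":-0.04,"z":0,"ax":0,"ay":0,"az":0},{"x":-0.002,"y":-0.04,"z":0,"ax":0,"ay":0,"az":0},{"x":-0.002,"y":-0.04,"z":0,"ax":0,"ay":0,"az":0},{"x":-0.002,"y":-0.04,"z":0,"ax":0,"ay":0,"az":0},{"x":-0.002,"y":-0.03,"z":0,"ax":0,"ay":0,"az":0},{"x":0,"y":0,"z":0,"ax":0,"ay":0,"az":0}]'
python3 - <<'E'
from h import *
import cv2
s=arm.read_state();print(np.round(s['joints'],2),s['position'])
a=arm.get_image("scene")[:,:,::-1][155:285,220:420];b=arm.get_image("wrist")[:,:,::-1]
cv2.imwrite("pics/v6.png",np.hstack([cv2.resize(a,None,fx=4,fy=4,interpolation=cv2.INTER_CUBIC)]))
cv2.imwrite("pics/w6.png",b)
E
```

```text
clock: 5.8
position: [580.7, 172.6, 23.4]
ee_rot: [-0.636, 0.65, -0.303, -0.287]
contact_force: [1.2, 14.3, 1.0]
gripper_width: 59.7
grasp_force: 7.3
clock: 6.6
position: [578.0, 117.4, 23.4]
ee_rot: [-0.635, 0.65, -0.303, -0.288]
contact_force: [3.0, 9.0, -0.6]
gripper_width: 59.9
grasp_force: 4.6
[ 0.73  0.78 -0.38  0.68 -1.16 -1.27] [577.98437162 117.44419308  23.39992188]
```

View pics/v6.png

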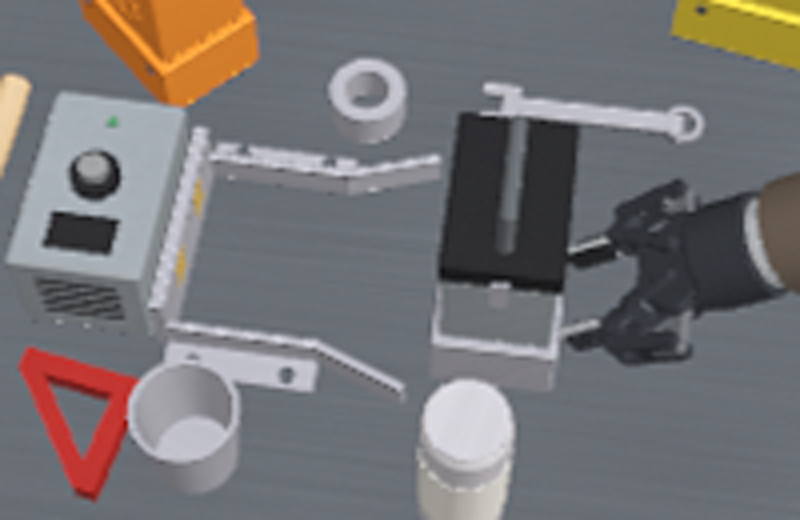

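The box is upright and just before the mouth, with the lips' ends at (440,158) and (403,392) in the crop. I check its lateral offset using the scene camera only, so that calibration errors cancel.

```bash
python3 - <<'E'
from h import *
S="scene";g=lambda X,Y:sc(X,Y-20)
B=[((45,65,60),g(434,345)),((-45,65,60),g(560,357)),((45,65,0),g(432,374)),((-45,65,0),g(553,391)),((42,-62,170),g(460,113)),((-42,-62,170),g(580,127)),((42,62,170),g(440,272))]
K=[((107,0,117),sc(96,148)),((57,-75,95),sc(187,85)),((157,-75,95),sc(60,73)),((157,75,95),sc(8,243)),((57,75,95),sc(140,265)),((-131,-95,28),sc(440,137)),((-131,95,28),sc(405,372)),((-65,-71,28),sc(352,153)),((-65,71,28),sc(316,322))]
TB,r=fit([(S,*b) for b in B],(570,70,-1.6));print(r.round(1).tolist())
TD,r2=fit([(S,*b) for b in K],(564,-120,-1.59))
c,s=np.cos(TD[2]),np.sin(TD[2]);d=TB[:2]-TD[:2];print(TB,TD,"box in dock",c*d[0]+s*d[1],-s*d[0]+c*d[1],TB[2]-TD[2])
E
```

```text
[[-0.3, 0.1], [0.0, 0.4], [-0.1, 1.8], [0.1, 0.8], [-0.2, -0.6], [0.2, -1.2], [0.2, -1.1]]
[579.38308174  71.94209681  -1.55931265] [ 565.10346804 -118.97257375   -1.58943099] box in dock -191.14760431557252 10.719709330827058 0.030118341960044814
```

```bash
python3 -m handwheel '[{"x":-0.006,"y":-0.03,"z":0,"ax":0,"ay":0,"az":-0.004},{"x":-0.006,"y":-0.03,"z":0,"ax":0,"ay":0,"az":-0.004},{"x":-0.006,"y":-0.03,"z":0,"ax":0,"ay":0,"az":-0.004},{"x":-0.006,"y":-0.03,"z":0,"ax":0,"ay":0,"az":-0.004},{"x":-0.006,"y":-0.03,"z":0,"ax":0,"ay":0,"az":-0.004},{"x":-0.006,"y":-0.03,"z":0,"ax":0,"ay":0,"az":-0.004},{"x":-0.006,"y":-0.03,"z":0,"ax":0,"ay":0,"az":0},{"x":-0.006,"y":-0.02,"z":0,"ax":0,"ay":0,"az":0}]'
python3 - <<'E'
from h import *
import cv2
s=arm.read_state();print(np.round(s['joints'],2),R.from_quat(s["ee_rot"]).as_matrix()[:,1].round(3))
a=arm.get_image("scene")[:,:,::-1][160:290,220:420]
cv2.imwrite("pics/v7.png",cv2.resize(a,None,fx=4,fy=4,interpolation=cv2.INTER_CUBIC))
E
```

```text
clock: 7.5
position: [570.2, 73.1, 23.4]
ee_rot: [-0.624, 0.661, -0.298, -0.292]
contact_force: [4.0, 14.2, 1.1]
gripper_width: 59.8
grasp_force: 7.2
[ 0.67  0.75 -0.45  0.71 -1.12 -1.29] [-0.999  0.045 -0.03 ]
```

View pics/v7.png

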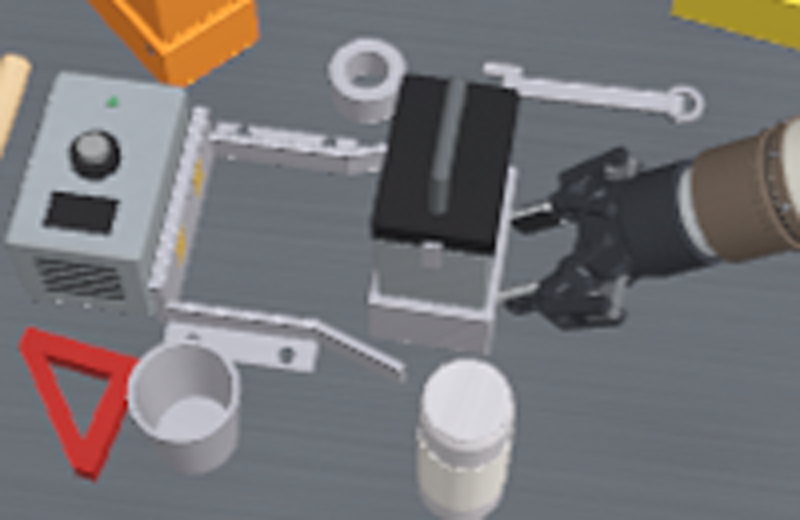

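```bash
python3 - <<'E'
from h import *
S="scene";g=sc
B=[((45,65,60),g(370,298)),((-45,65,60),g(494,317)),((45,65,0),g(369,336)),((-45,65,0),g(488,352)),((42,-62,170),g(405,75)),((-42,-62,170),g(520,91)),((42,62,170),g(375,232))]
TB,r=fit([(S,*b) for b in B],(570,30,-1.6));print(r.round(1).tolist())
TD=np.array([565.1,-119,-1.589])
c,s=np.cos(TD[2]),np.sin(TD[2]);d=TB[:2]-TD[:2];print(TB,"box in dock",c*d[0]+s*d[1],-s*d[0]+c*d[1],TB[2]-TD[2])
E
```

```text
[[-0.2, 0.9], [0.1, 0.8], [0.4, 0.5], [0.6, 1.0], [-0.6, -1.4], [0.6, -1.3], [-0.8, -2.3]]
[568.67690142  27.83951045  -1.60897148] box in dock -146.880290892467 0.903437953786995 -0.019971475961715335
```

Box is centred to about 1 mm and 0.02 rad off. I take out the small yaw and push straight in.

```bash
python3 -m handwheel '[{"x":-0.001,"y":-0.03,"z":0,"ax":0,"ay":0,"az":0.003},{"x":-0.001,"y":-0.03,"z":0,"ax":0,"ay":0,"az":0.003},{"x":-0.001,"y":-0.03,"z":0,"ax":0,"ay":0,"az":0.003},{"x":-0.001,"y":-0.03,"z":0,"ax":0,"ay":0,"az":0.003},{"x":-0.001,"y":-0.03,"z":0,"ax":0,"ay":0,"az":0},{"x":-0.001,"y":-0.03,"z":0,"ax":0,"ay":0,"az":0},{"x":-0.001,"y":-0.03,"z":0,"ax":0,"ay":0,"az":0},{"x":-0.001,"y":-0.03,"z":0,"ax":0,"ay":0,"az":0}]'
python3 -m handwheel '[{"x":-0.001,"y":-0.03,"z":0,"ax":0,"ay":0,"az":0},{"x":-0.001,"y":-0.03,"z":0,"ax":0,"ay":0,"az":0},{"x":-0.001,"y":-0.03,"z":0,"ax":0,"ay":0,"az":0},{"x":-0.001,"y":-0.03,"z":0,"ax":0,"ay":0,"az":0},{"x":-0.001,"y":-0.03,"z":0,"ax":0,"ay":0,"az":0},{"x":0,"y":-0.03,"z":0,"ax":0,"ay":0,"az":0},{"x":0,"y":-0.03,"z":0,"ax":0,"ay":0,"az":0},{"x":0,"y":-0.03,"z":0,"ax":0,"ay":0,"az":0}]'
python3 -m handwheel '[{"x":0,"y":-0.03,"z":0,"ax":0,"ay":0,"az":0},{"x":0,"y":-0.03,"z":0,"ax":0,"ay":0,"az":0},{"x":0,"y":-0.02,"z":0,"ax":0,"ay":0,"az":0},{"x":0,"y":-0.02,"z":0,"ax":0,"ay":0,"az":0},{"x":0,"y":-0.02,"z":0,"ax":0,"ay":0,"az":0},{"x":0,"y":-0.02,"z":0,"ax":0,"ay":0,"az":0},{"x":0,"y":0,"z":0,"ax":0,"ay":0,"az":0},{"x":0,"y":0,"z":0,"ax":0,"ay":0,"az":0}]'
```

```text
clock: 8.35
position: [568.0, 24.8, 23.4]
ee_rot: [-0.63, 0.655, -0.3, -0.29]
contact_force: [0.4, 14.2, 2.3]
gripper_width: 59.7
grasp_force: 7.8
clock: 9.15
position: [567.1, -23.6, 23.4]
ee_rot: [-0.63, 0.655, -0.301, -0.29]
contact_force: [-0.1, 15.7, 2.6]
gripper_width: 59.5
grasp_force: 7.9
clock: 9.95
position: [566.8, -52.5, 23.4]
ee_rot: [-0.629, 0.655, -0.301, -0.291]
contact_force: [1.9, 11.1, 0.8]
gripper_width: 59.9
grasp_force: 5.6
```

```bash
python3 -m handwheel '[{"x":0,"y":-0.01,"z":0,"ax":0,"ay":0,"az":0},{"x":0,"y":-0.01,"z":0,"ax":0,"ay":0,"az":0},{"x":0,"y":-0.01,"z":0,"ax":0,"ay":0,"az":0},{"x":0,"y":-0.01,"z":0,"ax":0,"ay":0,"az":0},{"x":0,"y":-0.01,"z":0,"ax":0,"ay":0,"az":0},{"x":0,"y":-0.01,"z":0,"ax":0,"ay":0,"az":0},{"x":0,"y":-0.01,"z":0,"ax":0,"ay":0,"az":0},{"x":0,"y":-0.01,"z":0,"ax":0,"ay":0,"az":0}]'
python3 -m handwheel '[{"x":0,"y":-0.005,"z":0,"ax":0,"ay":0,"az":0},{"x":0,"y":-0.005,"z":0,"ax":0,"ay":0,"az":0},{"x":0,"y":-0.005,"z":0,"ax":0,"ay":0,"az":0},{"x":0,"y":-0.005,"z":0,"ax":0,"ay":0,"az":0},{"x":0,"y":0,"z":0,"ax":0,"ay":0,"az":0},{"x":0,"y":0,"z":0,"ax":0,"ay":0,"az":0},{"x":0,"y":0,"z":0,"ax":0,"ay":0,"az":0},{"x":0,"y":0,"z":0,"ax":0,"ay":0,"az":0}]'
```

```text
clock: 10.75
position: [567.1, -67.8, 23.3]
ee_rot: [-0.63, 0.655, -0.301, -0.29]
contact_force: [-0.2, 15.6, 3.3]
gripper_width: 60.0
grasp_force: 8.1
clock: 11.55
position: [567.0, -71.9, 23.4]
ee_rot: [-0.629, 0.655, -0.301, -0.291]
contact_force: [1.7, 14.7, 2.7]
gripper_width: 59.9
grasp_force: 7.4
```

Still sliding force; about 2–7 mm to go.

```bash
python3 -m handwheel '[{"x":0,"y":-0.005,"z":0,"ax":0,"ay":0,"az":0},{"x":0,"y":-0.005,"z":0,"ax":0,"ay":0,"az":0},{"x":0,"y":-0.005,"z":0,"ax":0,"ay":0,"az":0},{"x":0,"y":-0.005,"z":0,"ax":0,"ay":0,"az":0},{"x":0,"y":0,"z":0,"ax":0,"ay":0,"az":0},{"x":0,"y":0,"z":0,"ax":0,"ay":0,"az":0},{"x":0,"y":0,"z":0,"ax":0,"ay":0,"az":0},{"x":0,"y":0,"z":0,"ax":0,"ay":0,"az":0}]'
```

```text
clock: 12.35
position: [567.2, -74.4, 23.3]
ee_rot: [-0.63, 0.655, -0.301, -0.29]
contact_force: [-4.3, 22.9, 5.7]
gripper_width: 59.6
grasp_force: 11.7
```

```bash
python3 -m handwheel '[{"x":0,"y":-0.005,"z":0,"ax":0,"ay":0,"az":0},{"x":0,"y":-0.005,"z":0,"ax":0,"ay":0,"az":0},{"x":0,"y":-0.005,"z":0,"ax":0,"ay":0,"az":0},{"x":0,"y":0,"z":0,"ax":0,"ay":0,"az":0},{"x":0,"y":0,"z":0,"ax":0,"ay":0,"az":0},{"x":0,"y":0,"z":0,"ax":0,"ay":0,"az":0},{"x":0,"y":0,"z":0,"ax":0,"ay":0,"az":0},{"x":0,"y":0,"z":0,"ax":0,"ay":0,"az":0}]'
python3 - <<'E'
from h import *
import cv2
s=arm.read_state();print(np.round(s['joints'],2),s["contact_force"])
a=arm.get_image("scene")[:,:,::-1][150:290,210:350]
b=arm.get_image("side")[:,:,::-1][110:250,270:410]
f=lambda i:cv2.resize(i,(400,400),interpolation=cv2.INTER_CUBIC)
cv2.imwrite("pics/v8.png",np.hstack([f(a),f(b)]))
E
```

```text
clock: 13.15
position: [567.4, -74.7, 23.3]
ee_rot: [-0.632, 0.654, -0.301, -0.287]
contact_force: [-13.9, 39.9, 12.4]
gripper_width: 59.5
grasp_force: 19.6
[ 0.4   0.68 -0.67  1.02 -0.96 -1.36] [-13.93265581  39.86140105  12.4083936 ]
```

View pics/v8.png

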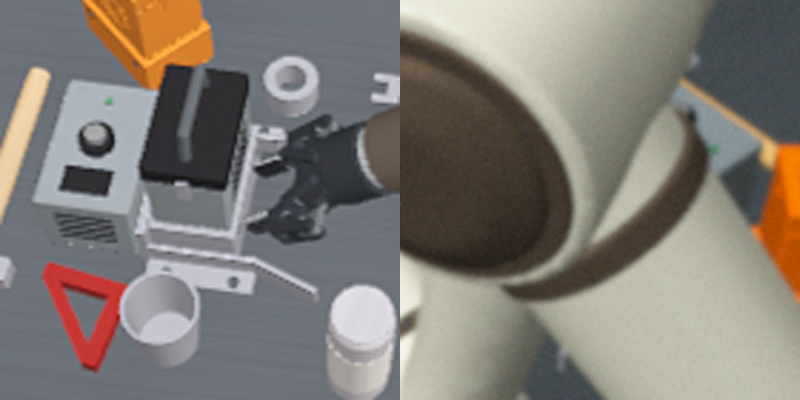

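The box is home: its front lies against the stop, upright between the rails, and 40 N gave no further movement. Now I back off, rise, shut the fingers and go over the button.

```bash
python3 -m handwheel '[{"x":0,"y":0.05,"z":0,"ax":0,"ay":0,"az":0},{"x":0,"y":0.1,"z":0,"ax":0,"ay":0,"az":0},{"x":0,"y":0.15,"z":0,"ax":0,"ay":0,"az":0},{"x":0,"y":0.15,"z":0.05,"ax":0,"ay":0,"az":0},{"x":0,"y":0,"z":0.15,"ax":0,"ay":0,"az":0},{"x":0,"y":0,"z":0.2,"ax":0,"ay":0,"az":0},{"x":0,"y":0,"z":0.2,"ax":0,"ay":0,"az":0},{"x":0,"y":0,"z":0.2,"ax":0,"ay":0,"az":0}]'
python3 -m handwheel '[{"x":0,"y":0,"z":0.2,"ax":0,"ay":0,"az":0},{"x":0,"y":0,"z":0.2,"ax":0,"ay":0,"az":0},{"x":0,"y":0,"z":0.2,"ax":0,"ay":0,"az":0},{"x":0,"y":0,"z":0.2,"ax":0.07,"ay":0,"az":0},{"x":0,"y":0,"z":0.1,"ax":0.08,"ay":0,"az":0},{"x":0,"y":0,"z":0,"ax":0.08,"ay":0,"az":0},{"x":0,"y":0,"z":0,"ax":0.08,"ay":0,"az":0},{"x":0,"y":0,"z":0,"ax":0.08,"ay":0,"az":0}]' -1
python3 -m handwheel '[{"x":0,"y":-0.2,"z":0,"ax":0.08,"ay":0,"az":0},{"x":0,"y":-0.2,"z":0,"ax":0.085,"ay":0,"az":0},{"x":0,"y":-0.2,"z":0,"ax":0,"ay":0,"az":0},{"x":0,"y":-0.2,"z":0,"ax":0,"ay":0,"az":0},{"x":0,"y":-0.15,"z":0,"ax":0,"ay":0,"az":0},{"x":0,"y":0,"z":0,"ax":0,"ay":0,"az":0},{"x":0,"y":0,"z":0,"ax":0,"ay":0,"az":0},{"x":0,"y":0,"z":0,"ax":0,"ay":0,"az":0}]'
python3 -c "
from h import *
s=arm.read_state();print(np.round(s['joints'],2),s['position'],R.from_quat(s['ee_rot']).as_matrix().round(3).tolist())"
```

```text
clock: 14.05
position: [561.8, 5.5, 184.8]
ee_rot: [-0.626, 0.656, -0.3, -0.297]
contact_force: [0.7, 0.4, -0.6]
gripper_width: 59.6
grasp_force: 0.0
clock: 14.85
position: [561.8, 5.7, 364.2]
ee_rot: [-0.687, 0.716, -0.087, -0.092]
contact_force: [0.1, -0.5, 0.1]
gripper_width: -0.3
grasp_force: 0.0
clock: 15.65
position: [561.9, -183.7, 363.3]
ee_rot: [-0.693, 0.721, 0.005, -0.005]
contact_force: [1.5, 1.2, 0.1]
gripper_width: 0.3
grasp_force: 0.0
[-0.04  0.28  0.17  0.   -1.48  0.  ] [ 561.94168471 -183.68752455  363.29817309] [[-0.039, -0.999, -0.015], [-0.999, 0.039, 0.0], [0.0, 0.015, -1.0]]
```

```bash
python3 -m handwheel '[{"x":0.005,"y":-0.215,"z":0,"ax":0,"ay":0,"az":0},{"x":0,"y":0,"z":-0.2,"ax":0,"ay":0,"az":0},{"x":0,"y":0,"z":-0.2,"ax":0,"ay":0,"az":0},{"x":0,"y":0,"z":-0.2,"ax":0,"ay":0,"az":0},{"x":0,"y":0,"z":-0.2,"ax":0,"ay":0,"az":0},{"x":0,"y":0,"z":-0.2,"ax":0,"ay":0,"az":0},{"x":0,"y":0,"z":-0.1,"ax":0,"ay":0,"az":0},{"x":0,"y":0,"z":0,"ax":0,"ay":0,"az":0}]'
python3 - <<'E'
from h import *
import cv2
s=arm.read_state();c=arm.camera_params("wrist");print(s["position"],proj("w",world([564.7,-119.5,-1.59],[(107,0,117)]),c),proj("w",s["position"],c))
cv2.imwrite("pics/w9.png",arm.get_image("wrist")[:,:,::-1])
E
```

```text
clock: 16.45
position: [561.2, -225.5, 139.9]
ee_rot: [-0.694, 0.72, 0.008, -0.007]
contact_force: [0.0, 0.4, -0.1]
gripper_width: 0.0
grasp_force: 0.0
[ 561.16939823 -225.47608118  139.85442709] [[316.41618477 239.06121059]] [[319.62919089 257.6686479 ]]
```

View pics/w9.png

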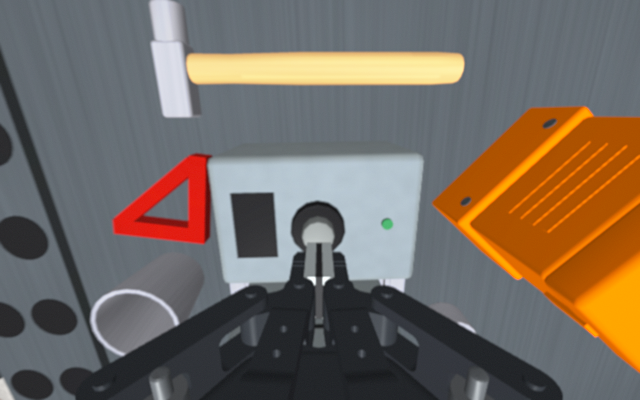

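The collar is centred at about (318,229) and the button top at about (318,236); I predicted (316,239), so it is right within about 2 mm. Pressing now.

```bash
python3 -m handwheel '[{"x":0.004,"y":-0.01,"z":-0.05,"ax":0,"ay":0,"az":0},{"x":0,"y":0,"z":-0.05,"ax":0,"ay":0,"az":0},{"x":0,"y":0,"z":-0.015,"ax":0,"ay":0,"az":0},{"x":0,"y":0,"z":-0.01,"ax":0,"ay":0,"az":0},{"x":0,"y":0,"z":-0.01,"ax":0,"ay":0,"az":0},{"x":0,"y":0,"z":-0.005,"ax":0,"ay":0,"az":0},{"x":0,"y":0,"z":0,"ax":0,"ay":0,"az":0},{"x":0,"y":0,"z":0,"ax":0,"ay":0,"az":0}]'
```

```text
clock: 17.3
position: [564.2, -229.5, 115.8]
ee_rot: [-0.693, 0.721, 0.005, -0.005]
contact_force: [0.2, -0.1, 2.6]
gripper_width: -0.1
grasp_force: 1.0
```

```bash
python3 -m handwheel '[{"x":0,"y":0,"z":-0.01,"ax":0,"ay":0,"az":0},{"x":0,"y":0,"z":-0.01,"ax":0,"ay":0,"az":0},{"x":0,"y":0,"z":-0.01,"ax":0,"ay":0,"az":0},{"x":0,"y":0,"z":0,"ax":0,"ay":0,"az":0},{"x":0,"y":0,"z":0,"ax":0,"ay":0,"az":0},{"x":0,"y":0,"z":0,"ax":0,"ay":0,"az":0},{"x":0,"y":0,"z":0,"ax":0,"ay":0,"az":0},{"x":0,"y":0,"z":0,"ax":0,"ay":0,"az":0}]'
```

```text
clock: 18.1
position: [564.2, -229.5, 111.0]
ee_rot: [-0.693, 0.721, 0.004, -0.005]
contact_force: [-2.0, 1.9, 10.3]
gripper_width: -0.2
grasp_force: 5.0
```

Force has doubled past the spring's 5 N at z = 111; a little more to confirm the bottom, then release.

```bash
python3 -m handwheel '[{"x":0,"y":0,"z":-0.007,"ax":0,"ay":0,"az":0},{"x":0,"y":0,"z":-0.005,"ax":0,"ay":0,"az":0},{"x":0,"y":0,"z":0,"ax":0,"ay":0,"az":0},{"x":0,"y":0,"z":0,"ax":0,"ay":0,"az":0},{"x":0,"y":0,"z":0,"ax":0,"ay":0,"az":0},{"x":0,"y":0,"z":0,"ax":0,"ay":0,"az":0},{"x":0,"y":0,"z":0,"ax":0,"ay":0,"az":0},{"x":0,"y":0,"z":0,"ax":0,"ay":0,"az":0}]'
python3 -m handwheel '[{"x":0,"y":0,"z":0.02,"ax":0,"ay":0,"az":0},{"x":0,"y":0,"z":0.05,"ax":0,"ay":0,"az":0},{"x":0,"y":0,"z":0.1,"ax":0,"ay":0,"az":0},{"x":0,"y":0,"z":0.2,"ax":0,"ay":0,"az":0},{"x":0,"y":0,"z":0.2,"ax":0,"ay":0,"az":0},{"x":0,"y":0,"z":0.2,"ax":0,"ay":0,"az":0},{"x":0,"y":0,"z":0.1,"ax":0,"ay":0,"az":0},{"x":0,"y":0,"z":0,"ax":0,"ay":0,"az":0}]'
```

```text
clock: 18.9
position: [564.3, -229.6, 110.8]
ee_rot: [-0.693, 0.72, 0.004, -0.005]
contact_force: [-5.4, 3.9, 19.5]
gripper_width: -0.0
grasp_force: 9.5
clock: 19.7
position: [565.4, -229.8, 284.7]
ee_rot: [-0.693, 0.721, 0.002, -0.003]
contact_force: [0.3, -0.0, 0.1]
gripper_width: -0.1
grasp_force: 0.0
```

```bash
python3 -c "
from bench import arm
print(arm.job_done())"
```

```text
the job is handed in; nothing more can be done
None
```

I pushed the battery home against the end stop by its steel base only, then pressed the charger button to the bottom (20 N at 111 mm) and released it; the job was handed in at about 20 s with the arm clear, and no verdict came back.

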